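# Clear the moulding scrap off the mask assembly bench

### The arm

A 7-joint arm with a two-finger parallel gripper is mounted at the origin on the work surface. World frame = base frame: x ahead of the robot, y to its left, z up, the work surface at z = 0. Lengths are in m, angles in rad, forces in N, time in s.
With the tool pointing down it reaches from about 0.4 to 0.85 m from the base axis. Payload 4.5 kg.
Tool frame: the origin (TCP) lies midway between the tips of the shut fingers; the grasp point (between the pads) lies 19 mm behind it; z points along the fingers, y is the line along which they close (so a half turn about z gives the same grasp; the last joint's range is limited). The gripper opens to 88 mm and grips with 3 to 60 N. Pads are 18 mm wide; open, the fingers measure 123 mm over their backs; the gripper's body (75 mm by 187 mm) begins 45 mm behind the grasp point.
Start: joints at [-1.134, 0.689, -0.195, 1.565, 0.157, 0.902, -0.215], TCP at [0.245, 0.575, 0.239] pointing down, gripper open.
Joint ranges: [-3.01, 3.01], [-0.46, 2.08], [-1.47, 1.51], [0.13, 2.56], [-1, 4.14], [0.04, 2.09], [-2.66, 2.66]. Speed limits (rad/s): [2.57, 2.57, 3.14, 3.14, 3.14, 3.14, 3.14].

### API

Orientations are given as a unit quaternion [x, y, z, w].
In Python, from plant import sensors, eyes, finish_job gives the robot as it stands.
- The arm moves only by the tool send_rows, never from a script. Its argument "rows" is text: rows parted by semicolons, each of 4 numbers parted by spaces: the shift along the tool's x, y, z normalised to -1 to 1, where 1 is 30 cm, then the turn about the tool's z normalised to -1 to 1, where 1 is 2 pi rad. A call has 1 to 10 rows; each row is the pose to reach, as a shift and turn from the pose commanded when the call began, along the tool's axes at that moment, turning the shorter way round; what a row does not reach only later rows make up. A row lasts 1/12 s, in which the tool goes at most 41.7 mm and 7.16 degrees, less where a joint would pass 70% of its speed; a pose out of reach is approached as far as the arm can. A call with a number of a shift or a turn outside -1 to 1 is refused whole. A call with a gripper value outside its range is refused whole. "jaw" is the closure, from -1 (fully open) to 1 (shut), set as the call begins (left out, the last holds). The fingers move at their own pace and stop on an object; "force" is the grip in N (left out, the last holds). Time passes only in rows, so rows that repeat a pose let the fingers close. It gives the time, the measured TCP pose, the force, the opening and the grip force at its end, in the units of the state.
- sensors.get_state(): the state, without advancing time (a new reading comes with each control period).
- eyes.snapshot(name): name is "side" or "top"; returns (picture, depth): 480x640x3 uint8, red, green, blue; 480x640 float32, m along the optical axis (not along the pixel's ray), 0 where there is no reading.
- eyes.calibration(name): a dict with "fov_y" (degrees; the focal length in pixels is half the picture's height over the tangent of half this angle, whatever the lens; pixels are square), "cx", "cy" (the principal point, pixels), "world_from_camera" (4x4, takes a point from camera to world coordinates). Camera axes: x right, y down, z forward; pixel columns grow to the right and rows downward; lengths in m; the calibration is good to about 2 mm. A picture is of the moment at which its call begins. calibration takes no time and is no camera call.
- finish_job(): hands the job in; it is judged then, once.
The state is a dict: "clock": time; "q": joint angles; "qd": joint speeds; "joint_torque": joint torques, N m; "tool_pos": TCP position; "eef_rot": TCP orientation; "contact_force": force on the tool from outside, world axes, zero at the start; "moment": the same for the moment, N m; "opening": opening from 0.0 (shut) to 1.0 (fully open); "finger_force": force on a finger pad.
Only numpy, scipy, OpenCV 4.12 (cv2) and the standard library are available. Lean on these libraries where they do the work, as an engineer would, in place of code of your own. Each camera call takes 0.05 s, during which the arm holds its last target. There are 200 camera calls.

### The job

Clear the three pieces of moulding scrap (the long runner bar lying in the feed track, the stemmed slug and the small tee) off the bench into the grey scrap bin with the tall end guards, so that each lies wholly inside, nothing sticking out over the rim. Lower each piece well down into the bin before letting go rather than dropping it in. Leave the finished masks, the cap, the jar and the screwdriver standing or lying where they are.

Things in the scene. Friction and masses are not known exactly. Their poses are not given: they have to be found in the camera images.
- runner: the long scrap runner (sizes in mm): straight milky-white plastic bar 190 x 14 x 14 with four small studs (6 diameter, 6 high) along its top at 37 and 62 either side of the middle; 40 to 90 g. At the start it lies in the feed track. Origin: centre of its underside; x along the bar, z up.
- runner_a (a point): centre of the runner's +x end face (95 from the middle, 7 above the underside)
- runner_b (a point): centre of the runner's -x end face
- slug: scrap sprue slug: white plastic puck 34 diameter, 14 tall, with a tapering stem (16 to 12 diameter) on top, 24 tall in all; stands on the table. Origin: centre of its underside, z up the stem.
- tee: scrap tee: flat white T-shaped offcut 14 thick; stem 58 long and 14 wide along its x (from x = -29 to 29), crossbar 40 long along its y and 14 wide, centred at x = 22. Lies flat on the table. Origin: middle of the stem, on its underside.
- track: feed track fixed to the table: aluminium channel 110 long (its x), 26 wide, 30 tall, open at the top and both ends; inner width 20, inner floor 4 above the table, walls 3 thick. The runner lies in it along its x and sticks out about 40 at each end; the walls stand higher than the runner, so it can be gripped only at an end. Origin: centre of the underside.
- scrap_bin: the scrap bin, fixed: grey open box, 214 long (its x) and 144 wide (its y) outside, walls 4 thick, inside 206 x 136, inner floor 4 above the table. The two long side walls are 65 high; the two end walls (at x = +-105) are tall guards 160 high, so a gripper fits down between the guards only near the middle of the bin's length. Stands on the left or the right. Origin: centre of the underside.
- ring_tray: black tray of good rings, 190 x 108, 35 high, fixed, on the side where the bin is not; not for scrap. Origin: centre of the underside.
- mask_a: finished mask, not scrap: clear flared shell, 84 diameter at the foot, 64 tall, with a round white filter cap (48 diameter) on top; stands upright. Origin: centre of its underside. It stands close beside one end of the runner, on the far side of the track, and leaves no room for a finger there.
- mask_b: finished mask, not scrap: clear flared shell, 84 diameter at the foot, 64 tall, with a round white filter cap (48 diameter) on top; stands upright. Origin: centre of its underside.
- mask_c: finished mask, not scrap: clear flared shell, 84 diameter at the foot, 64 tall, with a round white filter cap (48 diameter) on top; stands upright. Origin: centre of its underside.
- mask_d: finished mask, not scrap: clear flared shell, 84 diameter at the foot, 64 tall, with a round white filter cap (48 diameter) on top; stands upright. Origin: centre of its underside.
- cap: spare filter cap, not scrap: plain white disc 48 diameter, 12 thick, lying flat. Origin: centre of its underside.
- jar: small closed jar, 26 diameter, 32 tall, beside the other end of the runner (about 35 clear of it). Origin: centre of its underside.
- driver: screwdriver 160 long lying at the back of the work area, not to be moved. Origin: about its middle, handle to -x.

How it is judged:
By the outcome, as a careful person would: the job done as asked, in the order asked, and still so for the second after the job is handed in, with the robot touching nothing.
It also fails if it takes over 72 s, if anything falls off the work surface, if the arm or the gripper's body presses on something with over 40 N, if the wrist force passes 120 N, or if a joint passes its speed limit or range.

## Working session

There is one attempt and no reset: what is moved stays moved. The work goes in short steps, Python scripts to look and compute and a tool call to move; the robot and the scene stay as the last step left them, time stands still between calls to the robot, and variables do not carry over. Pictures are saved under pics/ and viewed, at most 10 in all, crops included, and the job is handed in when it is done.

Besides the shell and the picture viewer there is one more tool, called after "Emit:" by a JSON object that holds its "fn" and its "kwargs". send_rows: Moves the arm, as the interface text tells. Scaled input: -1 to 1 covers 30 cm each way for a shift and 2 pi rad each way for a turn. Its arguments: {"type":"object","properties":{"rows":{"type":"string"},"jaw":{"type":"number"},"force":{"type":"number"}},"required":["rows"]}

```bash
mkdir -p pics; cat > h.py <<'E'
import numpy as np, cv2
from plant import sensors, eyes, finish_job
def snap(n):
    im,d=eyes.snapshot(n); c=eyes.calibration(n)
    f=240/np.tan(np.radians(c["fov_y"])/2); T=np.array(c["world_from_camera"])
    v,u=np.mgrid[:480,:640]
    P=np.stack([(u-c["cx"])/f*d,(v-c["cy"])/f*d,d],-1)@T[:3,:3].T+T[:3,3]
    return im,d,P
E
python3 - <<'E'
from h import *
print(sensors.get_state())
for n in("top","side"):
    im,d,P=snap(n); cv2.imwrite(f"pics/{n}0.png",im[:,:,::-1]); np.savez(f"{n}0.npz",im=im,d=d,P=P); print(n,eyes.calibration(n))
E
```

```text
{'clock': 0.0, 'q': array([-1.13420209,  0.68994374, -0.19450965,  1.56634743,  0.15734563,
        0.90250598, -0.21513187]), 'qd': array([-6.61319275e-04, -1.14063229e-03, -1.57637301e-04, -2.73314693e-04,
        7.77498731e-04,  2.64106760e-03,  5.67613587e-05]), 'joint_torque': array([ 3.19193930e-05, -5.27564764e+01, -1.26623165e+00, -1.53425056e+01,
       -5.24732319e-02,  6.79138771e-03,  1.69581890e-04]), 'tool_pos': array([0.24480576, 0.57437418, 0.23793415]), 'eef_rot': array([ 2.00000156e-01,  9.79795448e-01, -8.99369434e-04, -9.43131874e-05]), 'contact_force': array([ 1.16026715,  0.74456315, -0.20009415]), 'moment': array([-0.03413402,  0.02803971, -0.00047804]), 'finger_force': 0.0, 'opening': 1.0001121721048154}
top {'fov_y': 48.92753726963278, 'cx': 322.2610437526364, 'cy': 246.9651447645923, 'world_from_camera': array([[ 0.11086289, -0.96486273,  0.23822118,  0.3610127 ],
       [-0.99382841, -0.10671117,  0.03029562, -0.01503324],
       [-0.00381025, -0.24010963, -0.9707383 ,  1.08303583],
       [ 0.        ,  0.        ,  0.        ,  1.        ]])}
side {'fov_y': 48.85793997760999, 'cx': 321.17345409212504, 'cy': 242.642257869967, 'world_from_camera': array([[ 0.7412791 , -0.38126772,  0.55239499, -0.11838633],
       [-0.67074878, -0.45086536,  0.58891128, -0.75237557],
       [ 0.02452291, -0.80706589, -0.58995192,  0.82563073],
       [ 0.        ,  0.        ,  0.        ,  1.        ]])}
```

View pics/top0.png

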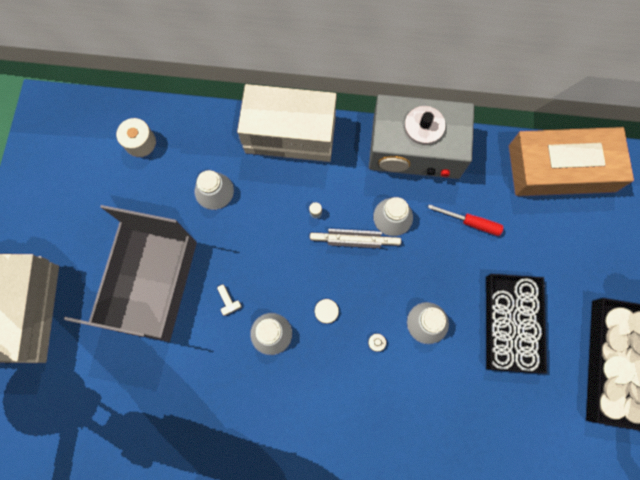

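View pics/side0.png

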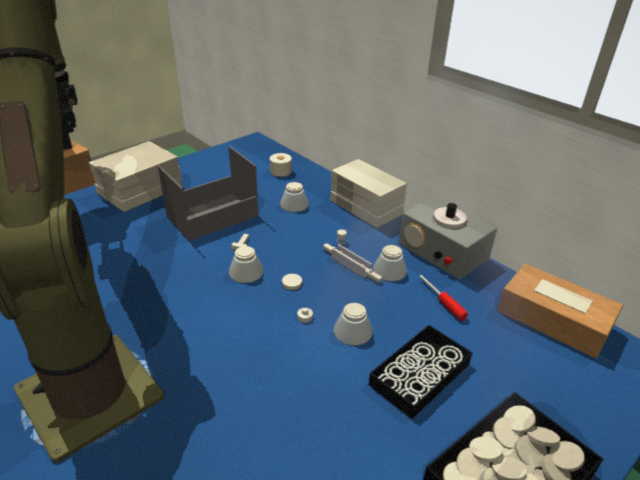

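The top view shows the bin at left (145,275), with its guards at the upper and lower ends. The runner spans (312,237) to (400,241) in the track, with the jar by its left end (316,210) and mask_a by its right end (393,215). The tee is at (229,300), the slug at (377,343) and the cap at (326,312). The side view agrees.

```bash
python3 - <<'E'
from h import *
z=np.load("top0.npz");im,P=z["im"],z["P"]
def reg(u0,u1,v0,v1,zl,zh,minb=0):
    m=np.zeros(im.shape[:2],bool);m[v0:v1,u0:u1]=1
    m&=(P[...,2]>zl)&(P[...,2]<zh)&(im.min(-1)>=minb); return P[m]
def rect(n,p):
    (c,s,a)=cv2.minAreaRect((p[:,:2]*1000).astype(np.float32));print(n,len(p),np.round(c,1),np.round(s,1),round(a,1),"z med",np.round(np.median(p[:,2])*1000,1),"mean",np.round(p.mean(0)*1000,1))
print("table z",np.median(P[260:290,260:400,2]))
rect("tee",reg(212,245,280,320,.008,.025))
rect("slug",reg(364,392,330,356,.006,.04))
rect("slugstem",reg(364,392,330,356,.019,.04))
rect("cap",reg(310,345,295,328,.006,.03))
rect("jar",reg(305,325,200,221,.022,.05))
rect("runner+track",reg(305,405,226,252,.01,.05))
rect("runner L",reg(305,327,228,246,.01,.03))
rect("runner R",reg(386,405,234,248,.01,.03))
rect("track top",reg(324,386,226,250,.025,.04))
rect("trackrunner bright",reg(305,405,226,252,.01,.05,170))
for n,b in dict(maskA=(370,416,190,236),maskB=(190,236,165,212),maskC=(248,295,310,358),maskD=(404,452,300,346)).items(): rect(n,reg(*b,.055,.08)); 
b=reg(60,200,200,345,.05,.072);rect("bin rim",b)
rect("bin guards",reg(60,200,200,345,.15,.17)); rect("bin floor",reg(60,200,225,330,-.005,.012))
g=reg(60,200,200,345,.15,.17)
for s in(g[g[:,0]>np.median(g[:,0])],):pass
k=cv2.kmeans(g[:,:2].astype(np.float32),2,None,(3,50,1e-4),3,0);
for i in(0,1): rect("guard",g[k[1][:,0]==i])
# crops
c=cv2.resize(im[195:355,195:405][:,:,::-1],None,fx=3.7,fy=3.7,interpolation=2);cv2.imwrite("pics/crop.png",c)
E
```

```text
table z 0.000500102943910008
tee 291 [495.1 202.3] [57.5 40.1] 36.7 z med 14.0 mean [490.1 197.3  13.9]
slug 230 [ 441.  -111.9] [31.5 32.2] 4.4 z med 15.7 mean [ 441.3 -111.8   16.4]
slugstem 44 [ 436.8 -112.7] [24.1 17.9] 53.4 z med 23.0 mean [ 440.9 -111.8   23.2]
cap 432 [491.6  -5.2] [50.4 46. ] 23.0 z med 12.3 mean [492.9  -4.7  12.2]
jar 121 [701.9  41.2] [24.6 23.1] 5.6 z med 32.2 mean [700.4  41.5  31.9]
runner+track 1168 [657.7 -50.8] [ 42.8 196.2] 3.4 z med 19.5 mean [653.1 -57.9  21. ]
runner L 120 [646.2  29.7] [14.7 34.4] 1.0 z med 18.5 mean [644.8  29.3  18. ]
runner R 108 [ 657.2 -126.1] [21.4 30.9] 4.2 z med 18.6 mean [ 653.1 -126.8   18.2]
track top 230 [650.6 -50.8] [ 38.6 120.5] 9.7 z med 29.8 mean [649.8 -47.1  29.8]
trackrunner bright 668 [649.9 -47.5] [ 26.9 188.7] 3.0 z med 20.1 mean [648.8 -47.5  22.1]
maskA 429 [ 709.1 -123.5] [47.2 46.1] 82.3 z med 63.8 mean [ 708.1 -123.2   63.7]
maskB 409 [725.5 265.7] [46.5 45.6] 50.9 z med 63.6 mean [724.7 264.9  63.5]
maskC 492 [435.4 102. ] [46.1 46.3] 9.7 z med 63.2 mean [435.4 101.5  63.1]
maskD 490 [ 492.3 -211.4] [47.3 45.6] 75.6 z med 63.9 mean [ 492.  -210.8   63.7]
bin rim 1187 [510.2 366.1] [146.6 214.2] 84.7 z med 62.1 mean [521.1 369.2  60.7]
bin guards 464 [510.4 365.9] [143.7 215.1] 84.8 z med 159.6 mean [525.1 363.6 158.8]
bin floor 11592 [520.7 416.3] [222.3 312.1] 6.2 z med 1.9 mean [515.3 416.6   2. ]
guard 197 [405.2 375.2] [143.1   4. ] 84.7 z med 159.7 mean [405.1 374.2 159.7]
guard 267 [614.6 356.3] [143.7   5.9] 84.6 z med 159.2 mean [613.6 355.8 158.1]
```

View pics/crop.png

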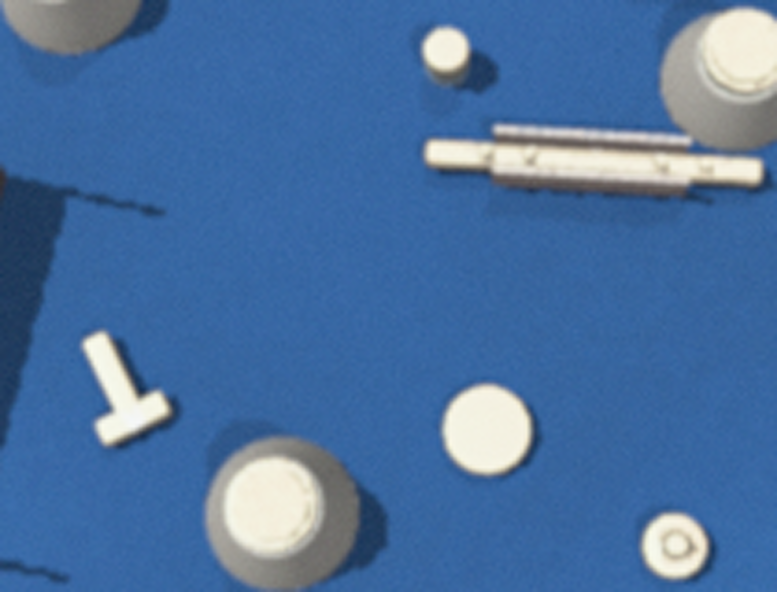

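The crop confirms it: the runner's left end is at about (645,47) mm and is clear for gripping, and the tee and slug are clear too. The runner has to be set down and regripped at its middle before going in the bin.

```bash
cat >> h.py <<'E'
from scipy.spatial.transform import Rotation as R
def go(*targets):
    "targets (x,y,z mm, tool-y angle deg): print the normalised shift/turn from the pose now for each"
    s=sensors.get_state(); M=R.from_quat(s["eef_rot"]).as_matrix(); p=s["tool_pos"]*1000
    a=np.degrees(np.arctan2(M[1,1],M[0,1])); print("t %.2f"%s["clock"],"at",p.round(1),"yaw %.2f"%a,"q7 %.2f"%s["q"][6],"tilt",M[:2,2].round(4))
    l=p;
    for x,y,z,w in targets:
        d=M.T@(np.array([x,y,z])-p)/300; t=-((w-a+90)%180-90)/360
        print((x,y,z,w),"->",d.round(4),"turn %.4f"%t,"rows %.1f"%max(np.linalg.norm(np.array([x,y,z])-l)/41.7,0)); l=np.array([x,y,z])
E
python3 -c "
from h import *
go((445,302,238,35),(645,31,200,2.95),(645,31,90,2.95),(645,31,3,2.95))"
```

```text
t 0.10 at [244.8 574.5 238. ] yaw 66.93 q7 -0.22 tilt [-0.0005 -0.0015]
(445, 302, 238, 35) -> [-0.9698 -0.574   0.001 ] turn 0.0887 rows 8.1
(645, 31, 200, 2.95) -> [-1.9372 -1.1436  0.1288] turn 0.1777 rows 8.1
(645, 31, 90, 2.95) -> [-1.9371 -1.143   0.4954] turn 0.1777 rows 2.6
(645, 31, 3, 2.95) -> [-1.9371 -1.1426  0.7854] turn 0.1777 rows 2.1
```

Emit:
{"fn": "send_rows", "kwargs": {"rows": "-0.97 -0.574 0 0.089;-0.97 -0.574 0 0.089;-0.97 -0.574 0 0.089;-0.97 -0.574 0 0.089;-0.97 -0.574 0 0.089;-0.97 -0.574 0 0.089;-0.97 -0.574 0 0.089;-0.97 -0.574 0 0.089;-0.97 -0.574 0 0.089;-0.97 -0.574 0 0.089", "jaw": 0.18, "force": 50}}

```text
clock: 0.93
tool_pos: [0.4474, 0.2986, 0.2385]
eef_rot: [0.466, 0.885, -0.001, 0.001]
contact_force: [-0.1, 0.3, 0.5]
opening: 0.409
finger_force: 0.0
```

```bash
python3 -c "
from h import *
go((645,31,120,2.95),(645,31,90,2.95))"
```

```text
t 0.93 at [447.4 298.6 238.5] yaw 34.45 q7 -0.14 tilt [ 0.0005 -0.0021]
(645, 31, 120, 2.95) -> [-1.1074  0.0388  0.3971] turn 0.0875 rows 8.5
(645, 31, 90, 2.95) -> [-1.1072  0.0389  0.4971] turn 0.0875 rows 0.7
```

Emit:
{"fn": "send_rows", "kwargs": {"rows": "-1 0.035 0.36 0.0875;-1 0.035 0.36 0.0875;-1 0.035 0.36 0.0875;-1 0.035 0.36 0.0875;-1 0.035 0.36 0.0875;-1 0.035 0.36 0.0875;-1 0.035 0.36 0.0875;-1 0.035 0.36 0.0875;-1 0.035 0.36 0.0875;-1 0.035 0.36 0.0875"}}

```text
clock: 1.77
tool_pos: [0.6251, 0.0628, 0.1296]
eef_rot: [0.686, 0.727, -0.0, -0.001]
contact_force: [-0.6, 1.0, 0.4]
opening: 0.409
finger_force: 0.0
```

```bash
python3 -c "
from h import *
go((645,31,60,2.95))"
```

```text
t 1.77 at [625.1  62.8 129.6] yaw 3.33 q7 -0.08 tilt [-0.0017  0.0006]
(645, 31, 60, 2.95) -> [-0.11    0.0604  0.2317] turn 0.0010 rows 1.9
```

Emit:
{"fn": "send_rows", "kwargs": {"rows": "-0.11 0.06 0.2 0.001;-0.11 0.06 0.2 0.001;-0.11 0.06 0.2 0.001;-0.11 0.06 0.2 0.001;-0.11 0.06 0.2 0.001;-0.11 0.06 0.2 0.001"}}

```text
clock: 2.27
tool_pos: [0.6458, 0.0338, 0.0725]
eef_rot: [0.687, 0.727, 0.002, 0.0]
contact_force: [-0.3, 0.0, 0.3]
opening: 0.409
finger_force: 0.0
```

```bash
python3 -c "
from h import *
go((645,31,3,2.95))
im,d,P=snap('top'); cv2.imwrite('pics/t1.png',cv2.resize(im[180:280,260:420][:,:,::-1],None,fx=4,fy=4,interpolation=2))"
```

```text
t 2.27 at [645.8  33.8  72.5] yaw 3.20 q7 -0.04 tilt [0.0023 0.0023]
(645, 31, 3, 2.95) -> [-0.0096 -0.0036  0.2317] turn 0.0007 rows 1.7
```

View pics/t1.png

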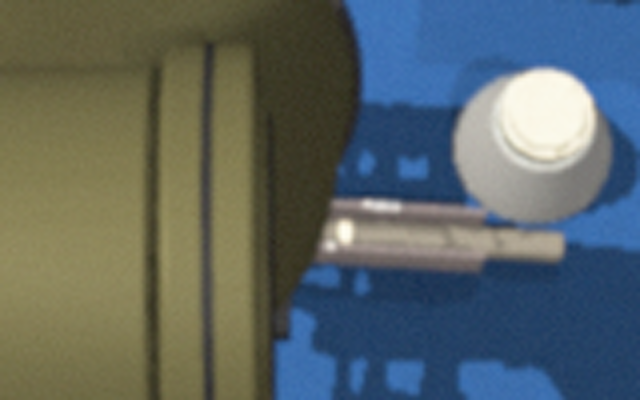

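The arm hides the left end, while the runner's right end and mask_a are undisturbed. Descending on the measured pose.

Emit:
{"fn": "send_rows", "kwargs": {"rows": "-0.007 -0.004 0.06 0;-0.007 -0.004 0.12 0;-0.007 -0.004 0.17 0;-0.007 -0.004 0.2 0;-0.007 -0.004 0.22 0;-0.007 -0.004 0.23 0;-0.007 -0.004 0.23 0;-0.007 -0.004 0.23 0"}}

```text
clock: 2.98
tool_pos: [0.6447, 0.0284, 0.0022]
eef_rot: [0.688, 0.725, 0.0, 0.0]
contact_force: [-0.9, 0.4, 0.0]
opening: 0.409
finger_force: 0.0
```

Emit:
{"fn": "send_rows", "kwargs": {"rows": "0 0 0 0;0 0 0 0;0 0 0 0;0 0 0 0;0 0 0 0;0 0 0 0", "jaw": 1, "force": 50}}

```text
clock: 3.48
tool_pos: [0.6445, 0.0284, 0.0021]
eef_rot: [0.688, 0.725, 0.0, 0.0]
contact_force: [-0.8, -0.2, 3.4]
opening: 0.15
finger_force: 50.0
```

```bash
python3 -c "
from h import *
go((645,31,70,2.95),(575,138,70,2.95))"
```

```text
t 3.48 at [644.5  28.4   2.1] yaw 3.02 q7 -0.04 tilt [0.0007 0.0001]
(645, 31, 70, 2.95) -> [ 0.0086  0.0022 -0.2263] turn 0.0002 rows 1.6
(575, 138, 70, 2.95) -> [ 0.377  -0.2121 -0.2265] turn 0.0002 rows 3.1
```

Emit:
{"fn": "send_rows", "kwargs": {"rows": "0 0 -0.03 0;0 0 -0.07 0;0 0 -0.12 0;0 0 -0.17 0;0 0 -0.22 0;0 0 -0.25 0;0 0 -0.25 0;0 0 -0.25 0"}}

```text
clock: 4.15
tool_pos: [0.6447, 0.0284, 0.0778]
eef_rot: [0.688, 0.726, 0.001, 0.0]
contact_force: [-0.7, 0.2, -0.4]
opening: 0.154
finger_force: 50.0
```

```bash
python3 -c "
from h import *
go((572,136,75,2.95),(572,136,2,2.95))
im,d,P=snap('side'); cv2.imwrite('pics/s1.png',cv2.resize(im[180:340,200:450][:,:,::-1],None,fx=3,fy=3,interpolation=2))"
```

```text
t 4.15 at [644.7  28.4  77.8] yaw 3.02 q7 -0.04 tilt [0.0016 0.0003]
(572, 136, 75, 2.95) -> [ 0.3708 -0.223   0.0089] turn 0.0002 rows 3.1
(572, 136, 2, 2.95) -> [ 0.3708 -0.2234  0.2522] turn 0.0002 rows 1.8
```

View pics/s1.png

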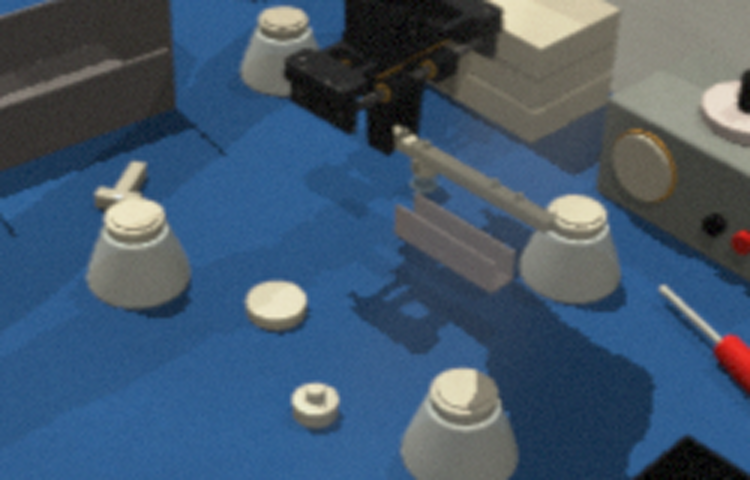

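The runner is lifted level and clear of the track and mask_a. Next I set it down in the open area.

Emit:
{"fn": "send_rows", "kwargs": {"rows": "0 -0.08 0 0;0.02 -0.16 0 0;0.1 -0.22 0 0;0.2 -0.223 0 0;0.3 -0.223 0 0;0.37 -0.223 0 0;0.37 -0.223 0.07 0;0.37 -0.223 0.14 0;0.37 -0.223 0.19 0;0.37 -0.223 0.23 0"}}

```text
clock: 5.03
tool_pos: [0.5702, 0.1356, 0.0055]
eef_rot: [0.688, 0.726, -0.001, -0.001]
contact_force: [0.3, -0.6, -1.6]
opening: 0.154
finger_force: 50.0
```

Emit:
{"fn": "send_rows", "kwargs": {"rows": "0 0 0 0;0 0 0 0;0 0 0 0"}}

```text
clock: 5.28
tool_pos: [0.572, 0.1356, 0.0081]
eef_rot: [0.688, 0.725, 0.0, 0.0]
contact_force: [1.3, 0.9, -0.6]
opening: 0.154
finger_force: 50.0
```

```bash
python3 -c "
from h import *
go((572,136,-1.5,2.95));print(sensors.get_state()['contact_force'])"
```

```text
t 5.28 at [572.  135.6   8.1] yaw 3.01 q7 -0.19 tilt [0.0007 0.0002]
(572, 136, -1.5, 2.95) -> [0.0012 0.0002 0.0321] turn 0.0002 rows 0.2
[ 1.29385946  0.89280145 -0.64432943]
```

Emit:
{"fn": "send_rows", "kwargs": {"rows": "0 0 0.01 0;0 0 0.02 0;0 0 0.023 0;0 0 0.023 0"}}

```text
clock: 5.62
tool_pos: [0.5715, 0.1357, 0.0009]
eef_rot: [0.688, 0.725, 0.0, -0.0]
contact_force: [-0.2, 0.1, 0.5]
opening: 0.153
finger_force: 50.0
```

Emit:
{"fn": "send_rows", "kwargs": {"rows": "0 0 0 0;0 0 0 0;0 0 0 0;0 0 0 0;0 0 -0.05 0;0 0 -0.15 0;0 0 -0.25 0;0 0 -0.3 0;0 0 -0.3 0", "jaw": 0.18}}

```text
clock: 6.37
tool_pos: [0.574, 0.1362, 0.0944]
eef_rot: [0.688, 0.725, 0.003, 0.002]
contact_force: [0.4, 0.5, 1.0]
opening: 0.414
finger_force: 0.0
```

Emit:
{"fn": "send_rows", "kwargs": {"rows": "0.4 -0.4 -0.2 0;0.4 -0.4 -0.2 0;0.4 -0.4 -0.2 0;0.4 -0.4 -0.2 0;0.4 -0.4 -0.2 0;0.4 -0.4 -0.2 0;0.4 -0.4 -0.2 0"}}

```text
clock: 6.95
tool_pos: [0.4451, 0.2495, 0.1505]
eef_rot: [0.688, 0.726, -0.0, 0.0]
contact_force: [0.1, 0.1, -0.4]
opening: 0.414
finger_force: 0.0
```

```bash
python3 - <<'E'
from h import *
im,d,P=snap('top'); cv2.imwrite('pics/t2.png',im[:,:,::-1])
m=(P[...,2]>.008)&(P[...,2]<.017)&(P[...,0]>.54)&(P[...,0]<.61)&(P[...,1]>-.08)&(P[...,1]<.2)&(im.min(-1)>90)
p=P[m];print(len(p),cv2.minAreaRect((p[:,:2]*1000).astype(np.float32)),p.mean(0))
l=np.polyfit(p[:,1],p[:,0],1);print(l,np.degrees(np.arctan(-l[0])),p[:,1].min(),p[:,1].max())
go((575,60,60,2.95))
E
```

```text
560 ((576.620361328125, 59.8753547668457), (15.280904769897461, 187.8421173095703), 3.2721750736236572) [0.57613935 0.05782762 0.01374423]
[-0.05603132  0.57937951] 3.2070047337922127 -0.034232376871843016 0.15395856621408974
t 7.00 at [445.9 248.3 150.3] yaw 2.98 q7 -0.41 tilt [ 0.0002 -0.0011]
(575, 60, 60, 2.95) -> [-0.6489  0.3969  0.3017] turn 0.0001 rows 5.9
```

View pics/t2.png

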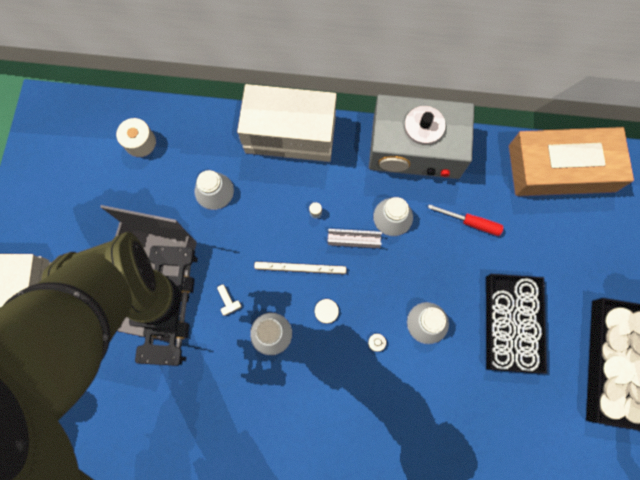

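The runner now lies flat on the table from (255,266) to (346,270), centre about (576,60) mm, with everything else untouched. Regripping it at the middle.

Emit:
{"fn": "send_rows", "kwargs": {"rows": "-0.647 0.4 0.1 0;-0.647 0.4 0.1 0;-0.647 0.4 0.1 0;-0.647 0.4 0.1 0;-0.647 0.4 0.1 0;-0.647 0.4 0.2 0;-0.647 0.4 0.3 0;-0.647 0.4 0.3 0;-0.647 0.4 0.3 0"}}

```text
clock: 7.75
tool_pos: [0.574, 0.0598, 0.0589]
eef_rot: [0.689, 0.725, -0.002, -0.001]
contact_force: [-0.7, 0.5, 0.3]
opening: 0.408
finger_force: 0.0
```

```bash
python3 -c "
from h import *
go((576.3,60,1.5,3.15))"
```

```text
t 7.75 at [574.   59.8  58.9] yaw 2.87 q7 -0.09 tilt [-0.0048 -0.001 ]
(576.3, 60, 1.5, 3.15) -> [0.0003 0.0085 0.1914] turn -0.0008 rows 1.4
```

Emit:
{"fn": "send_rows", "kwargs": {"rows": "0 0.004 0.06 0;0 0.004 0.12 0;0 0.004 0.17 0;0 0.004 0.19 0;0 0.004 0.191 0;0 0.004 0.191 0"}}

```text
clock: 8.25
tool_pos: [0.5772, 0.0623, 0.0046]
eef_rot: [0.688, 0.726, 0.001, 0.0]
contact_force: [0.4, 0.5, -0.2]
opening: 0.41
finger_force: 0.0
```

Emit:
{"fn": "send_rows", "kwargs": {"rows": "0 0 0 0;0 0 0 0;0 0 0 0;0 0 0 0;0 0 0 0;0 0 -0.1 0;0 0 -0.2 0;0 0 -0.3 0;0 0 -0.3 0;0 0 -0.3 0", "jaw": 1}}

```text
clock: 9.08
tool_pos: [0.5778, 0.0619, 0.095]
eef_rot: [0.688, 0.725, 0.001, 0.001]
contact_force: [0.2, 0.5, -1.4]
opening: 0.156
finger_force: 50.0
```

```bash
python3 -c "
from h import *
# runner lane: bin y offset -35 ; bin x axis at -5.16
b=np.radians(-5.16);c=np.array([510,366]);ex=np.array([np.cos(b),np.sin(b)]);ey=np.array([-ex[1],ex[0]])
for o in(-35,35,-45,45):print(o,c+o*ey)
x,y=c+35*ey
go((576,60,230,3.15),(x,y,230,84.84))"
```

```text
-35 [506.85219451 331.14183997]
35 [513.14780549 400.85816003]
-45 [505.95282151 321.18236568]
45 [514.04717849 410.81763432]
t 9.08 at [577.8  61.9  95. ] yaw 3.01 q7 -0.09 tilt [0.0035 0.0006]
(576, 60, 230, 3.15) -> [-0.0058 -0.0047 -0.4499] turn -0.0004 rows 3.2
(np.float64(513.1478054894526), np.float64(400.85816002890243), 230, 84.84) -> [ 1.1398 -0.1542 -0.4499] turn -0.2273 rows 8.3
```

Emit:
{"fn": "send_rows", "kwargs": {"rows": "0 0 -0.12 0;0 0 -0.25 0;0 0 -0.37 0;0.1 0 -0.42 -0.02;0.2 -0.02 -0.44 -0.04;0.3 -0.04 -0.45 -0.06;0.4 -0.06 -0.45 -0.08;0.5 -0.08 -0.45 -0.1;0.6 -0.1 -0.45 -0.12;0.7 -0.12 -0.45 -0.14"}}

```text
clock: 9.92
tool_pos: [0.5282, 0.2705, 0.2268]
eef_rot: [0.313, 0.95, -0.001, -0.001]
contact_force: [1.2, -0.7, -0.2]
opening: 0.155
finger_force: 50.0
```

```bash
python3 -c "
from h import *
go((505.3,336.3,230,84.84))
P=np.load('top0.npz')['P'];q=P[255:362,0:58].reshape(-1,3);q=q[q[:,2]>.03];print('box ymin',q.min(0),q.max(0))"
```

```text
t 9.92 at [528.2 270.5 226.8] yaw 53.52 q7 0.24 tilt [-0.0028 -0.0013]
(505.3, 336.3, 230, 84.84) -> [ 0.1918  0.1308 -0.0107] turn -0.0870 rows 1.7
box ymin [ 0.32252528 -0.01503324  0.03003702] [0.53141068 0.6270267  1.08303583]
```

Emit:
{"fn": "send_rows", "kwargs": {"rows": "0.16 0.11 0 -0.08;0.16 0.11 0 -0.08;0.16 0.11 0 -0.08;0.16 0.11 0 -0.08;0.16 0.11 0 -0.08;0.16 0.11 0 -0.08;0.16 0.11 0 -0.08;0.16 0.11 0 -0.08"}}

```text
clock: 10.58
tool_pos: [0.511, 0.3243, 0.228]
eef_rot: [0.071, 0.997, -0.0, -0.0]
contact_force: [0.6, -0.7, -0.2]
opening: 0.151
finger_force: 50.0
```

```bash
python3 -c "
from h import *
go((505.3,336.3,215,84.84))"
```

```text
t 10.58 at [511.  324.3 228. ] yaw 81.80 q7 0.54 tilt [-0.0006 -0.0006]
(505.3, 336.3, 215, 84.84) -> [0.0245 0.0369 0.0435] turn -0.0084 rows 0.4
```

Emit:
{"fn": "send_rows", "kwargs": {"rows": "0.0245 0.037 0.044 -0.0085;0.0245 0.037 0.044 -0.0085;0.0245 0.037 0.044 -0.0085;0.0245 0.037 0.044 -0.0085;0.0245 0.037 0.044 -0.0085"}}

```text
clock: 11.0
tool_pos: [0.5054, 0.3367, 0.2153]
eef_rot: [0.044, 0.999, -0.0, 0.0]
contact_force: [0.2, -0.1, 0.1]
opening: 0.151
finger_force: 50.0
```

```bash
python3 -c "
from h import *
im,d,P=snap('side'); cv2.imwrite('pics/s2.png',cv2.resize(im[100:260,120:320][:,:,::-1],None,fx=3.6,fy=3.6,interpolation=2))
m=(P[...,2]>.19)&(P[...,2]<.24)&(P[...,0]>.38)&(P[...,0]<.64)&(abs(P[...,1]-.336)<.03)&(im.min(-1)>100)
p=P[m]*1000
b=np.radians(-5.16);t=(p[:,:2]-[510,366])@np.array([np.cos(b),np.sin(b)]);print(len(p),'bar binx',np.percentile(t,[0,1,99,100]),cv2.minAreaRect(p[:,:2].astype(np.float32)))
go((505.3,336.3,8,84.84))"
```

```text
134 bar binx [-96.06016774 -95.88206496  89.40792714  89.83171846] ((504.0049133300781, 334.1101379394531), (20.859235763549805, 185.80722045898438), 83.17295837402344)
t 11.05 at [505.5 336.6 215.5] yaw 84.99 q7 0.56 tilt [ 0.0005 -0.    ]
(505.3, 336.3, 8, 84.84) -> [ 0.001  -0.0012  0.6916] turn 0.0004 rows 5.0
```

View pics/s2.png

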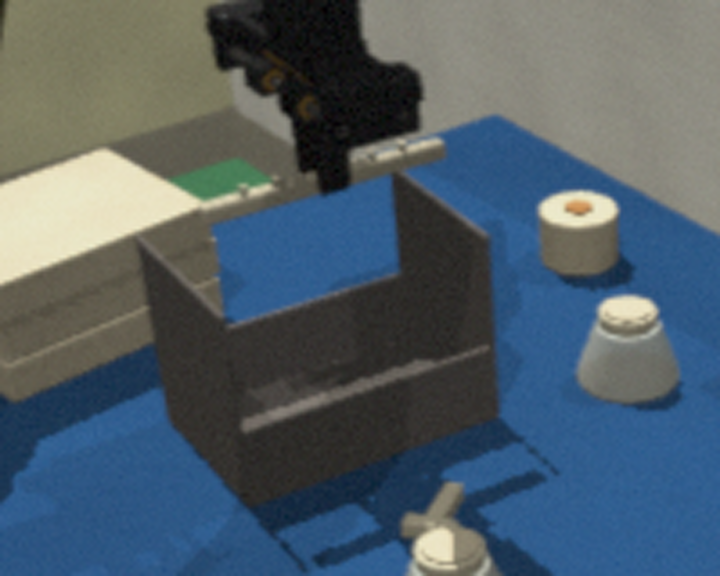

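The runner is held level over the bin, about 3 mm off centre (-96 to +90 along the bin). I correct that and lower it.

Emit:
{"fn": "send_rows", "kwargs": {"rows": "-0.01 0 0 0;-0.01 0 0.1 0;-0.01 0 0.2 0;-0.01 0 0.3 0;-0.01 0 0.4 0;-0.01 0 0.5 0;-0.01 0 0.58 0;-0.01 0 0.64 0;-0.01 0 0.67 0;-0.01 0 0.68 0"}}

```text
clock: 11.88
tool_pos: [0.508, 0.3359, 0.0099]
eef_rot: [0.044, 0.999, -0.001, -0.001]
contact_force: [0.8, -0.1, 0.5]
opening: 0.15
finger_force: 50.0
```

Emit:
{"fn": "send_rows", "kwargs": {"rows": "0 0 0 0;0 0 0 0"}}

```text
clock: 12.05
tool_pos: [0.5091, 0.3371, 0.0124]
eef_rot: [0.044, 0.999, 0.001, 0.001]
contact_force: [0.6, -0.0, 0.2]
opening: 0.153
finger_force: 50.0
```

Emit:
{"fn": "send_rows", "kwargs": {"rows": "0 0 0.01 0;0 0 0.01 0;0 0 0.01 0"}}

```text
clock: 12.3
tool_pos: [0.5086, 0.3368, 0.009]
eef_rot: [0.044, 0.999, 0.0, 0.0]
contact_force: [-0.2, 0.3, -0.1]
opening: 0.151
finger_force: 50.0
```

Emit:
{"fn": "send_rows", "kwargs": {"rows": "0 0 0 0;0 0 0 0;0 0 0 0;0 0 -0.1 0;0 0 -0.2 0;0 0 -0.3 0;0 0 -0.43 0;0 0 -0.56 0;0 0 -0.68 0;0 0 -0.7 0", "jaw": 0.36}}

```text
clock: 13.13
tool_pos: [0.5108, 0.339, 0.225]
eef_rot: [0.044, 0.999, 0.004, 0.004]
contact_force: [0.4, 0.1, 0.5]
opening: 0.319
finger_force: 0.0
```

```bash
python3 -c "
from h import *
z=np.load('top0.npz');im,P=z['im'],z['P']
m=np.zeros((480,640),bool);m[280:320,212:245]=1
m&=(P[...,2]>.008)&(P[...,2]<.025);p=P[m][:,:2]*1000
# tee model fit: maximise overlap
from scipy.optimize import minimize
def cost(a):
    t=np.radians(a[2]);e=np.array([np.cos(t),np.sin(t)]);x=(p-a[:2])@e;y=(p-a[:2])@np.array([-e[1],e[0]])
    d1=np.hypot(np.maximum(abs(x)-29,0),np.maximum(abs(y)-7,0));d2=np.hypot(np.maximum(abs(x-22)-7,0),np.maximum(abs(y)-20,0))
    return (np.minimum(d1,d2)**2).mean()
best=min((minimize(cost,[495,202,k],method='Nelder-Mead') for k in range(0,360,30)),key=lambda r:r.fun);print(best.x,best.fun)
a=best.x
go((a[0],a[1],200,a[2]+90),(441,-112,200,0))"
```

```text
[496.15184363 201.86459205 214.07731331] 0.002318376255910824
t 13.13 at [510.8 339.  225. ] yaw 85.00 q7 0.56 tilt [0.0089 0.0073]
(np.float64(496.1518436342915), np.float64(201.86459204831095), 200, np.float64(304.07731330782934)) -> [ 0.0096 -0.4604  0.0797] turn -0.1085 rows 3.4
(441, -112, 200, 0) -> [ 0.1015 -1.5186  0.0704] turn 0.2361 rows 7.6
```

Emit:
{"fn": "send_rows", "kwargs": {"rows": "0.05 -0.14 0.04 0.02;0.05 -0.28 0.06 0.04;0.05 -0.41 0.07 0.06;0.06 -0.54 0.07 0.08;0.06 -0.66 0.07 0.1;0.06 -0.78 0.07 0.12;0.08 -0.9 0.07 0.14;0.08 -1 0.07 0.16;0.08 -1 0.07 0.18;0.08 -1 0.07 0.2", "jaw": -0.4}}

```text
clock: 13.97
tool_pos: [0.4578, 0.037, 0.1973]
eef_rot: [0.624, 0.781, -0.001, 0.0]
contact_force: [0.3, 0.8, 0.0]
opening: 0.704
finger_force: 0.0
```

```bash
python3 -c "
from h import *
go((441,-112,90,0))"
```

```text
t 13.97 at [457.8  37.  197.3] yaw 12.75 q7 0.03 tilt [-0.0005 -0.001 ]
(441, -112, 90, 0) -> [-0.4719 -0.1639  0.3582] turn 0.0354 rows 4.4
```

Emit:
{"fn": "send_rows", "kwargs": {"rows": "-0.13 -0.04 0.02 0.01;-0.26 -0.09 0.06 0.03;-0.38 -0.13 0.15 0.033;-0.45 -0.16 0.25 0.033;-0.45 -0.16 0.34 0.033;-0.45 -0.16 0.4 0.033;-0.45 -0.16 0.4 0.033;-0.45 -0.16 0.4 0.033;-0.45 -0.16 0.4 0.033"}}

```text
clock: 14.72
tool_pos: [0.4434, -0.1023, 0.0781]
eef_rot: [0.697, 0.717, 0.0, 0.0]
contact_force: [-0.6, 0.4, 1.0]
opening: 0.703
finger_force: 0.0
```

```bash
python3 -c "
from h import *
go((441,-112,2,0))"
```

```text
t 14.72 at [ 443.4 -102.3   78.1] yaw 1.56 q7 0.15 tilt [0.0011 0.0001]
(441, -112, 2, 0) -> [-0.032  -0.0091  0.2535] turn 0.0043 rows 1.8
```

Emit:
{"fn": "send_rows", "kwargs": {"rows": "-0.032 -0.009 0.02 0.004;-0.032 -0.009 0.08 0.004;-0.032 -0.009 0.15 0.004;-0.032 -0.009 0.2 0.004;-0.032 -0.009 0.23 0.004;-0.032 -0.009 0.245 0.004;-0.032 -0.009 0.248 0.004;-0.032 -0.009 0.248 0.004"}}

```text
clock: 15.38
tool_pos: [0.4441, -0.1152, 0.0106]
eef_rot: [0.707, 0.707, -0.004, -0.003]
contact_force: [0.3, -0.3, -0.5]
opening: 0.704
finger_force: 0.0
```

Emit:
{"fn": "send_rows", "kwargs": {"rows": "0 0 0 0;0 0 0 0;0 0 0 0;0 0 0 0;0 0 0 0;0 0 -0.05 0;0 0 -0.15 0;0 0 -0.28 0;0 0 -0.4 0;0 0 -0.5 0", "jaw": 1, "force": 30}}

```text
clock: 16.22
tool_pos: [0.4448, -0.1141, 0.1624]
eef_rot: [0.707, 0.708, -0.004, -0.004]
contact_force: [0.4, -0.2, -0.5]
opening: 0.356
finger_force: 30.0
```

```bash
python3 -c "
from h import *
go((460,130,225,40),(512,391,225,84.84))
im,d,P=snap('side'); m=(P[...,2]>.03)&(np.hypot(P[...,0]-.441,P[...,1]+.112)<.05)&(im.min(-1)>150);print(m.sum(),P[m].mean(0) if m.sum() else 0)
im,d,P=snap('top'); m=(P[...,2]>.006)&(P[...,2]<.03)&(P[...,0]<.612)&(P[...,0]>.407)&(P[...,1]>.3)&(P[...,1]<.43)&(im.min(-1)>120);p=P[m]*1000;print('runner in bin',m.sum(),cv2.minAreaRect(p[:,:2].astype(np.float32)),np.median(p[:,2]))"
```

```text
t 16.22 at [ 444.8 -114.1  162.4] yaw 0.09 q7 -0.47 tilt [-0.0118  0.    ]
(460, 130, 225, 40) -> [ 0.8136  0.0495 -0.2092] turn -0.1109 rows 6.1
(512, 391, 225, 84.84) -> [ 1.6833  0.2242 -0.2113] turn -0.2354 rows 6.4
12 [ 0.44330094 -0.12171382  0.1671288 ]
runner in bin 995 ((503.3360900878906, 358.06427001953125), (90.02837371826172, 208.5654754638672), 80.77471923828125) 15.727067909686587
```

Emit:
{"fn": "send_rows", "kwargs": {"rows": "0.12 0.01 -0.1 -0.01;0.25 0.02 -0.18 -0.03;0.38 0.03 -0.22 -0.05;0.5 0.03 -0.22 -0.07;0.62 0.04 -0.22 -0.09;0.74 0.04 -0.22 -0.11;0.82 0.05 -0.22 -0.13;0.9 0.06 -0.22 -0.15;1 0.08 -0.22 -0.17;1 0.08 -0.22 -0.18"}}

```text
clock: 17.15
tool_pos: [0.4692, 0.1928, 0.2253]
eef_rot: [0.211, 0.977, 0.002, -0.007]
contact_force: [0.9, 0.5, 0.3]
opening: 0.358
finger_force: 30.0
```

```bash
python3 -c "
from h import *
go((551.6,382.3,225,84.84))
P=np.load('top0.npz')['P'];d=np.load('top0.npz')['d'];m=(d>0)&(P[...,2]>.03)&(P[...,2]<.4);m[:,60:]=0;m[:240]=0;q=P[m];print('box',np.percentile(q,[1,50,99],axis=0))"
```

```text
t 17.15 at [469.2 192.8 225.3] yaw 65.59 q7 -0.01 tilt [-0.0124  0.0062]
(551.6, 382.3, 225, 84.84) -> [0.0108 0.6887 0.0015] turn -0.0535 rows 5.0
box [[0.32923694 0.54425583 0.03115381]
 [0.43243203 0.56280514 0.10153853]
 [0.52512069 0.61715136 0.10730162]]
```

Emit:
{"fn": "send_rows", "kwargs": {"rows": "0 0.12 0 -0.01;0 0.25 0 -0.03;0 0.38 0 -0.05;0 0.5 0 -0.053;0 0.6 0 -0.053;0 0.65 0 -0.053;0 0.665 0 -0.053;0 0.67 0 -0.053;0 0.67 0 -0.053;0 0.67 0 -0.053"}}

```text
clock: 17.98
tool_pos: [0.5546, 0.366, 0.2238]
eef_rot: [0.053, 0.999, -0.002, -0.006]
contact_force: [-0.5, -0.3, -0.2]
opening: 0.354
finger_force: 30.0
```

```bash
python3 -c "
from h import *
go((551.6,382.3,12,84.84))"
```

```text
t 17.98 at [554.6 366.  223.8] yaw 83.94 q7 0.25 tilt [-0.0126 -0.0029]
(551.6, 382.3, 12, 84.84) -> [0.007  0.0559 0.7059] turn -0.0025 rows 5.1
```

Emit:
{"fn": "send_rows", "kwargs": {"rows": "0.007 0.05 0 -0.0025;0.007 0.05 0.1 -0.0025;0.007 0.05 0.22 -0.0025;0.007 0.05 0.34 -0.0025;0.007 0.05 0.46 -0.0025;0.007 0.05 0.57 -0.0025;0.007 0.05 0.64 -0.0025;0.007 0.05 0.68 -0.0025;0.007 0.05 0.69 -0.0025;0.007 0.05 0.69 -0.0025"}}

```text
clock: 18.82
tool_pos: [0.5519, 0.382, 0.0174]
eef_rot: [0.045, 0.999, -0.001, -0.006]
contact_force: [-0.5, 0.5, -0.1]
opening: 0.359
finger_force: 30.0
```

Emit:
{"fn": "send_rows", "kwargs": {"rows": "0 0 0 0;0 0 0.005 0;0 0 0.005 0"}}

```text
clock: 19.07
tool_pos: [0.5525, 0.3833, 0.0173]
eef_rot: [0.045, 0.999, 0.0, -0.005]
contact_force: [0.0, 0.3, 0.0]
opening: 0.352
finger_force: 30.0
```

Emit:
{"fn": "send_rows", "kwargs": {"rows": "0 0 0.008 0;0 0 0.014 0;0 0 0.014 0;0 0 0.014 0"}}

```text
clock: 19.4
tool_pos: [0.5523, 0.3835, 0.0142]
eef_rot: [0.045, 0.999, -0.0, -0.005]
contact_force: [-1.2, -3.5, 11.3]
opening: 0.35
finger_force: 30.1
```

Emit:
{"fn": "send_rows", "kwargs": {"rows": "0 0 0 0;0 0 0 0;0 0 0 0;0 0 -0.08 0;0 0 -0.18 0;0 0 -0.3 0;0 0 -0.43 0;0 0 -0.56 0;0 0 -0.68 0;0 0 -0.7 0", "jaw": 0}}

```text
clock: 20.23
tool_pos: [0.5557, 0.386, 0.2286]
eef_rot: [0.045, 0.999, 0.004, -0.003]
contact_force: [-0.8, 1.4, 0.4]
opening: 0.502
finger_force: 0.0
```

```bash
python3 -c "
from h import *
# tee grip at tee x=-6: 
t=np.radians(214.08);e=np.array([np.cos(t),np.sin(t)]);g=np.array([496.15,201.86])-8*e;print(g)
go((*g,215,304.08),(*g,80,304.08))"
```

```text
[502.77604787 206.3427993 ]
t 20.23 at [555.7 386.  228.6] yaw 84.84 q7 0.26 tilt [-0.0053  0.0074]
(np.float64(502.7760478727808), np.float64(206.34279930262517), 215, 304.08) -> [ 0.1216 -0.6127  0.0419] turn -0.1090 rows 4.5
(np.float64(502.7760478727808), np.float64(206.34279930262517), 80, 304.08) -> [ 0.1189 -0.6159  0.4919] turn -0.1090 rows 3.2
```

Emit:
{"fn": "send_rows", "kwargs": {"rows": "0.02 -0.12 0.04 -0.01;0.05 -0.25 0.04 -0.03;0.08 -0.38 0.04 -0.05;0.11 -0.5 0.04 -0.07;0.14 -0.61 0.04 -0.09;0.147 -0.63 0.04 -0.109;0.147 -0.63 0.1 -0.109;0.147 -0.63 0.2 -0.109;0.147 -0.63 0.25 -0.109;0.147 -0.63 0.25 -0.109"}}

```text
clock: 21.07
tool_pos: [0.4909, 0.1965, 0.1441]
eef_rot: [-0.293, 0.956, 0.0, -0.009]
contact_force: [-0.2, -0.9, -0.1]
opening: 0.498
finger_force: 0.0
```

```bash
python3 -c "
from h import *
go((494.5,200.7,80,304.08),(494.5,200.7,5,304.08))"
```

```text
t 21.07 at [490.9 196.5 144.1] yaw 124.10 q7 0.76 tilt [-0.0175 -0.0044]
(494.5, 200.7, 80, 304.08) -> [-0.0215  0.0035  0.2134] turn 0.0001 rows 1.5
(494.5, 200.7, 5, 304.08) -> [-0.0258  0.0019  0.4634] turn 0.0001 rows 1.8
```

Emit:
{"fn": "send_rows", "kwargs": {"rows": "-0.025 0.002 0.03 0;-0.025 0.002 0.1 0;-0.025 0.002 0.18 0;-0.025 0.002 0.26 0;-0.025 0.002 0.31 0;-0.025 0.002 0.34 0;-0.025 0.002 0.34 0;-0.025 0.002 0.34 0"}}

```text
clock: 21.73
tool_pos: [0.4977, 0.204, 0.046]
eef_rot: [-0.293, 0.956, 0.002, -0.005]
contact_force: [1.0, 0.7, 0.7]
opening: 0.501
finger_force: 0.0
```

```bash
python3 -c "
from h import *
go((494.5,200.7,5,304.08))"
```

```text
t 21.73 at [497.7 204.   46. ] yaw 124.11 q7 0.61 tilt [-0.0113  0.0002]
(494.5, 200.7, 5, 304.08) -> [ 0.0136 -0.0041  0.1366] turn 0.0001 rows 1.0
```

Emit:
{"fn": "send_rows", "kwargs": {"rows": "0.008 -0.002 0.04 0;0.008 -0.002 0.08 0;0.008 -0.002 0.11 0;0.008 -0.002 0.13 0;0.008 -0.002 0.135 0;0.008 -0.002 0.135 0;0.008 -0.002 0.135 0"}}

```text
clock: 22.32
tool_pos: [0.4952, 0.2017, 0.0055]
eef_rot: [-0.293, 0.956, 0.002, -0.006]
contact_force: [0.1, -1.2, -0.2]
opening: 0.498
finger_force: 0.0
```

Emit:
{"fn": "send_rows", "kwargs": {"rows": "0 0 0 0;0 0 0 0;0 0 0 0;0 0 0 0", "jaw": 1, "force": 40}}

```text
clock: 22.65
tool_pos: [0.4951, 0.2013, 0.0052]
eef_rot: [-0.293, 0.956, 0.001, -0.006]
contact_force: [-0.1, -0.2, 0.9]
opening: 0.217
finger_force: 0.0
```

```bash
python3 -c "
from h import *
b=np.radians(-5.16);ex=np.array([np.cos(b),np.sin(b)]);ey=np.array([-ex[1],ex[0]]);x,y=np.array([510,366])-33*ex+22*ey
go((494.5,200.7,220,304.08),(x,y,220,84.84))"
```

```text
t 22.65 at [495.1 201.3   5.2] yaw 124.10 q7 0.54 tilt [-0.0118 -0.0007]
(494.5, 200.7, 220, 304.08) -> [ 0.0101  0.0038 -0.716 ] turn 0.0001 rows 5.2
(np.float64(479.11235542326216), np.float64(390.8787743367939), 220, 84.84) -> [-0.3029  0.5574 -0.7159] turn 0.1091 rows 4.6
```

Emit:
{"fn": "send_rows", "kwargs": {"rows": "0 0 0 0;0 0 0 0;0 0 0 0;0 0 -0.07 0;0 0 -0.17 0;0 0 -0.3 0;0 0 -0.43 0;0 0 -0.56 0;0 0 -0.68 0;0 0 -0.73 0"}}

```text
clock: 23.48
tool_pos: [0.4986, 0.2032, 0.2286]
eef_rot: [-0.293, 0.956, 0.002, -0.003]
contact_force: [1.3, -0.0, -0.5]
opening: 0.155
finger_force: 40.0
```

Emit:
{"fn": "send_rows", "kwargs": {"rows": "-0.06 0.11 -0.05 0.02;-0.12 0.23 -0.06 0.04;-0.18 0.34 -0.06 0.06;-0.24 0.44 -0.06 0.08;-0.29 0.52 -0.06 0.1;-0.3 0.55 -0.06 0.109;-0.3 0.55 -0.06 0.109;-0.3 0.55 -0.06 0.109;-0.3 0.55 -0.06 0.109"}}

```text
clock: 24.23
tool_pos: [0.4804, 0.3867, 0.2415]
eef_rot: [0.045, 0.999, -0.002, -0.006]
contact_force: [-0.1, -0.3, -1.2]
opening: 0.154
finger_force: 40.0
```

```bash
python3 -c "
from h import *
go((479,391,18,84.84))
im,d,P=snap('side'); cv2.imwrite('pics/s3.png',cv2.resize(im[80:290,120:360][:,:,::-1],None,fx=2.8,fy=2.8,interpolation=2))"
```

```text
t 24.23 at [480.4 386.7 241.5] yaw 84.89 q7 0.14 tilt [-0.0121 -0.0031]
(479, 391, 18, 84.84) -> [-0.0027  0.017   0.7449] turn 0.0001 rows 5.4
```

View pics/s3.png

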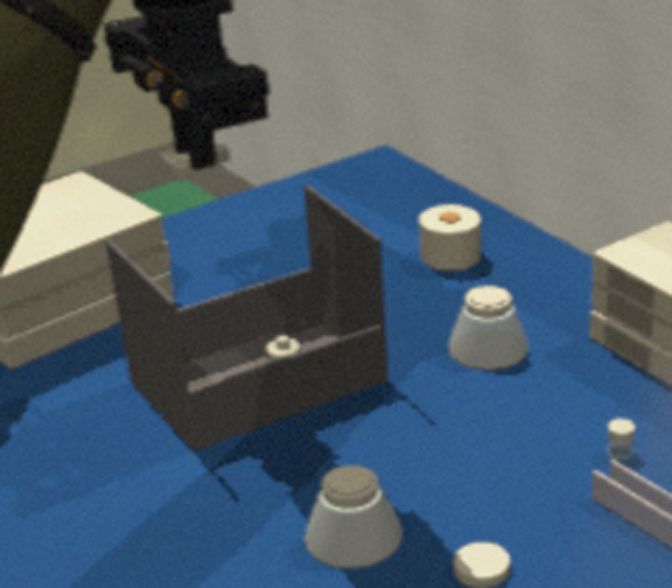

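The slug stands in the bin at (283,346) in the crop, and the tee is off the bench in the gripper. Lowering it now.

Emit:
{"fn": "send_rows", "kwargs": {"rows": "-0.002 0.014 0.05 0;-0.002 0.014 0.15 0;-0.002 0.014 0.27 0;-0.002 0.014 0.4 0;-0.002 0.014 0.52 0;-0.002 0.014 0.62 0;-0.002 0.014 0.69 0;-0.002 0.014 0.73 0;-0.002 0.014 0.74 0;-0.002 0.014 0.74 0"}}

```text
clock: 25.12
tool_pos: [0.478, 0.392, 0.0193]
eef_rot: [0.045, 0.999, -0.001, -0.007]
contact_force: [0.5, 0.5, -0.1]
opening: 0.156
finger_force: 40.0
```

Emit:
{"fn": "send_rows", "kwargs": {"rows": "0 0 0.006 0;0 0 0.012 0;0 0 0.016 0;0 0 0.016 0;0 0 0.016 0"}}

```text
clock: 25.53
tool_pos: [0.4784, 0.3927, 0.0158]
eef_rot: [0.045, 0.999, -0.0, -0.006]
contact_force: [-0.5, 1.1, -0.7]
opening: 0.156
finger_force: 40.0
```

Emit:
{"fn": "send_rows", "kwargs": {"rows": "0 0 0.006 0;0 0 0.012 0;0 0 0.016 0;0 0 0.016 0;0 0 0.016 0"}}

```text
clock: 25.95
tool_pos: [0.4779, 0.3924, 0.0102]
eef_rot: [0.045, 0.999, -0.001, -0.006]
contact_force: [-0.7, -0.2, -1.1]
opening: 0.155
finger_force: 40.0
```

Emit:
{"fn": "send_rows", "kwargs": {"rows": "0 0 0 0;0 0 0 0;0 0 0 0;0 0 -0.08 0;0 0 -0.18 0;0 0 -0.3 0;0 0 -0.43 0;0 0 -0.56 0;0 0 -0.68 0;0 0 -0.7 0", "jaw": 0.45}}

```text
clock: 26.78
tool_pos: [0.4818, 0.396, 0.2273]
eef_rot: [0.045, 0.999, 0.004, -0.003]
contact_force: [-0.1, 0.8, -0.9]
opening: 0.28
finger_force: 0.0
```

Emit:
{"fn": "send_rows", "kwargs": {"rows": "0 -0.12 -0.05 0;0 -0.25 -0.05 0;0 -0.38 -0.05 0;0 -0.5 -0.05 0;0 -0.62 -0.05 0;0 -0.75 -0.05 0;0 -0.87 -0.05 0;0 -0.95 -0.05 0;0 -1 -0.05 0;0 -1 -0.05 0"}}

```text
clock: 27.62
tool_pos: [0.4532, 0.0894, 0.2352]
eef_rot: [0.047, 0.999, -0.003, -0.007]
contact_force: [-0.2, -0.6, 0.1]
opening: 0.276
finger_force: 0.0
```

```bash
python3 -c "
from h import *
print(sensors.get_state()['clock'])
im,d,P=snap('top'); cv2.imwrite('pics/t4.png',im[:,:,::-1])"
```

```text
27.6167
```

View pics/t4.png

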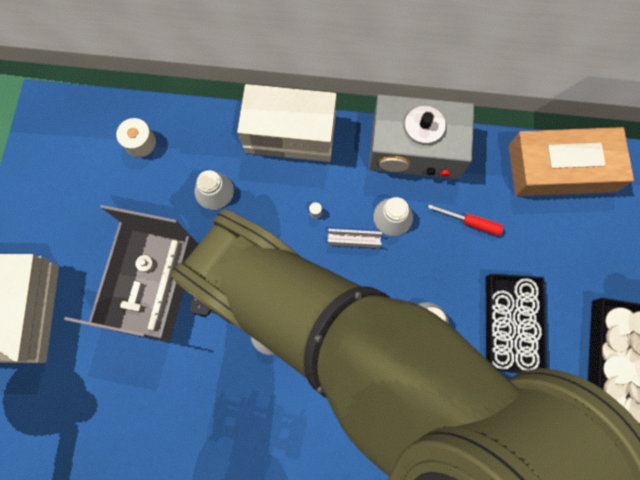

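All three pieces are flat on the bin floor: the runner from (172,240) to (155,328), the slug at (144,263) and the tee at (132,296). The visible masks, jar and screwdriver are undisturbed, and the arm is clear.

```bash
python3 -c "
from h import *
print(finish_job())"
```

```text
the job is handed in; nothing more can be done
None
```

The runner, slug and tee are all lying on the bin floor below the rim, each lowered in before release, and the job was handed in at about 28 s; the last picture showed the jar, screwdriver and two of the masks in place, but the arm hid the cap and most of the other two masks.

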